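# Scan the barcode of the cube-shaped carton

## Robot

A 6-joint arm with a two-finger parallel gripper is mounted at the origin on a cart in front of the work surface, level with it; the furniture and walls round the work are solid. World frame = base frame: x ahead of the robot, y to its left, z up, the work surface at z = 0. Lengths are in m, angles in degrees, forces in N, time in s.
With the tool pointing down it reaches from about 0.4 to 0.825 m from the base axis. Payload 7 kg.
Tool frame: the origin (TCP) lies on the centre line of the jaws, within the pads' length; the fingertips stand 8 mm ahead of it and the grasp point (between the pads) lies 11 mm behind it; z points along the fingers, y is the line along which they close (so a half turn about z gives the same grasp; the last joint's range is limited). The gripper opens to 88 mm and grips with 3 to 60 N. Pads are 19 mm wide; open, the fingers measure 130 mm over their backs; the gripper's body (78 mm by 193 mm) begins 47 mm behind the grasp point.
Start: joints at [87.439, 20.546, 0.682, 0, -70.136, -16.507], TCP at [0.221, 0.638, 0.206] pointing down, gripper open.
Joint ranges: [-176.03, 176.03], [-82.01, 121.73], [-58.28, 71.71], [-173.87, 95.51], [-174.79, -0.11], [-173.66, 173.66]. Speed limits (degrees/s): [136.94, 136.94, 172.46, 180, 180, 180].

## Interface

Orientations are given as [roll, pitch, yaw] about the fixed x, y, z axes, in that order (R = Rz(yaw) Ry(pitch) Rx(roll)).
In Python, from plant import ctrl, vision gives the robot as it stands. The module is installed in compiled form; this text tells all that it offers.
- The arm moves only by the tool move_arm, never from a script. Its argument "moves" is one flat list of numbers, 7 for each row, row after row: the finger opening in cm, from 0 to 8.76, then the shift along the tool's x, y, z in cm, then the turn, a rotation vector about the tool's x, y, z in rad. A call has 1 to 8 rows; each row shifts and turns the commanded pose from where the row before left it, along the tool's axes as they then stand; what a row does not reach is not made up. A row lasts 1/10 s, in which the tool goes at most 50 mm and 8.59 degrees, less where a joint would pass 70% of its speed; a pose out of reach is approached as far as the arm can. A call with a gripper value outside its range is refused whole. The fingers move at their own pace and stop on an object; the grip force is fixed at half the most. Time passes only in rows, so rows that do not move let the fingers close. It gives the time, the measured TCP pose, the force, the opening and the grip force at its end, in the units of the state.
- ctrl.get_obs(): the state, without advancing time (a new reading comes with each control period).
- vision.snapshot(name): name is "scene" or "top"; returns (picture, depth): 480x640x3 uint8, red, green, blue; 480x640 float32, m along the optical axis (not along the pixel's ray), 0 where there is no reading.
- vision.camera_model(name): a dict with "vertical_fov" (degrees; the focal length in pixels is half the picture's height over the tangent of half this angle, whatever the lens; pixels are square), "cx", "cy" (the principal point, pixels), "cam_to_world" (4x4, takes a point from camera to world coordinates). Camera axes: x right, y down, z forward; pixel columns grow to the right and rows downward; lengths in m; the calibration is good to about 2 mm. A picture is of the moment at which its call begins. camera_model takes no time and is no camera call.
- ctrl.close_job(): hands the job in; it is judged then, once.
The state is a dict: "clock": time; "joint_pos": joint angles; "qvel": joint speeds; "tau": joint torques, N m; "tool_pos": TCP position; "orientation": TCP orientation; "force": force on the tool from outside, world axes, zero at the start; "moment": the same for the moment, N m; "opening": finger opening in m; "gripper_force": force on a finger pad.
Only numpy, scipy, OpenCV 4.12 (cv2) and the standard library are available. Lean on these libraries where they do the work, as an engineer would, in place of code of your own. Each camera call takes 0.05 s, during which the arm holds its last target. There are 200 camera calls.

## Task

Pick up the handheld barcode scanner and aim it at the barcode label on the cube-shaped carton (the taller of the two labelled cartons): hold it level, squarely facing the middle of the label with its window about 10 cm away, and keep it still for two seconds. Then lay the scanner back down flat on the black rubber mat and let go of it. Do not push the cartons about.

Things in the scene. Friction and masses are not known exactly. Their poses are not given: they have to be found in the camera images.
- scanner: grey handheld barcode scanner, a 130 mm stick lying flat on the mat, 0.16 kg. Origin: centre of underside; x along the stick to the nose (scanning direction; at first +x of the world within 30 degrees), z up. Handle 36 mm wide, 32 high, from x=-65 to +37 mm: grip it across y between x=-40 and +15. Head 50 wide, 36 high, x=+37 to +65. Round black trigger on top at x=+18
- scanner_window (a point): middle of the scanner's dark window in the end face of its head: 65 mm ahead of the scanner's origin along its x and 18 mm above its underside; axes as the scanner's
- scanner_spot (a point): the point 100 mm straight ahead of the scanner's window, on its line of sight; axes as the scanner's
- cube_carton: the brown cube-shaped carton, 93 x 93 x 86 mm high, 0.5 kg, standing loose behind the mat. Origin at the centre of its underside; the labelled face looks along its own -x, towards the robot side, up to about 20 degrees askew; z up
- label (a point): middle of the white barcode label (60 mm wide, 40 mm high) on the cube-shaped carton's labelled face, 44 mm above the worktop; axes as the carton's: -x points straight out of the label, y runs along it sideways, z up
- low_carton: the other carton, white, longer and lower: 106 x 61 x 65 mm high, 0.5 kg, loose, with a like label on its long side facing the robot, not to be scanned. Stands left or right of the cube-shaped carton, centres about 150 mm apart. Origin at the centre of its underside; x along its length, labelled side looks along its +y
- mat: black rubber mat, fixed to the worktop, 200 mm (x) by 220 mm (y), 4 mm thick, in front of the cartons. Origin at the centre of its underside, axes as the world's. To its left stand the vice (220 mm high, near x 0.33, y -0.07) and the bench mill (360 mm high, near x 0.55, y 0.15; with the lamp behind it): coming from the left, pass above the vice and the mill or between mill and robot
Mind the look-alikes: they are no part of the job. Several things have the shape of the scanner; the one meant has the colours described above.

How it is judged:
By the outcome, as a careful person would: the job done as asked, in the order asked, and still so for the second after the job is handed in, with the robot touching nothing.
It also fails if it takes over 48 s, if anything falls off the work surface, if the arm or the gripper's body presses on something with over 40 N, if the wrist force passes 120 N, or if a joint passes its speed limit or range.

## Working session

There is one attempt and no reset: what is moved stays moved. The work goes in short steps, Python scripts to look and compute and a tool call to move; the robot and the scene stay as the last step left them, time stands still between calls to the robot, and variables do not carry over. Pictures are saved under pics/ and viewed, at most 10 in all, crops included, and the job is handed in when it is done.

Besides the shell and the picture viewer there is one more tool, called after "Emit:" by a JSON object that holds its "name" and its "arguments". move_arm: Moves the arm, as the interface text tells. Its arguments: {"type":"object","properties":{"moves":{"type":"array"}},"required":["moves"]}

```bash
mkdir -p pics; cat > h.py <<'E'
import numpy as np, cv2
from plant import ctrl, vision
from scipy.spatial.transform import Rotation as R
def snap(n):
    im,d=vision.snapshot(n); return im,d
def cam(n):
    m=vision.camera_model(n); f=240/np.tan(np.radians(m['vertical_fov']/2)); return m,f
def ray(n,uv,z):
    m,f=cam(n); T=np.array(m['cam_to_world']); uv=np.atleast_2d(uv).astype(float)
    d=np.c_[(uv[:,0]-m['cx'])/f,(uv[:,1]-m['cy'])/f,np.ones(len(uv))]@T[:3,:3].T
    o=T[:3,3]; return o+d*((z-o[2])/d[:,2])[:,None]
def cloud(n,d):
    m,f=cam(n); T=np.array(m['cam_to_world']); v,u=np.mgrid[:480,:640]
    p=np.stack([(u-m['cx'])/f*d,(v-m['cy'])/f*d,d],-1); return p@T[:3,:3].T+T[:3,3]
def save(name,im): cv2.imwrite('pics/'+name,im[:,:,::-1])
E
python3 - <<'E'
from h import *
for n in('scene','top'):
    im,d=snap(n); save(n+'0.png',im); np.savez(n+'0.npz',im=im,d=d); print(n,vision.camera_model(n))
print(ctrl.get_obs())
E
```

```text
scene {'vertical_fov': 52.04435519391683, 'cx': 322.0902020481186, 'cy': 236.68456486329708, 'cam_to_world': array([[ 0.48983825, -0.66468149,  0.56414272, -0.05958627],
       [-0.87174958, -0.36560601,  0.32616701, -0.42685097],
       [-0.01054321, -0.65156026, -0.75852361,  0.76943751],
       [ 0.        ,  0.        ,  0.        ,  1.        ]])}
top {'vertical_fov': 57.87070579730238, 'cx': 320.0664212552745, 'cy': 246.9308944908277, 'cam_to_world': array([[ 2.66984435e-02, -9.96837835e-01,  7.48433327e-02,
         4.09781482e-01],
       [-9.99643120e-01, -2.65554781e-02,  2.90486940e-03,
        -1.13665646e-01],
       [-9.08183239e-04, -7.48941781e-02, -9.97191074e-01,
         1.12193330e+00],
       [ 0.00000000e+00,  0.00000000e+00,  0.00000000e+00,
         1.00000000e+00]])}
{'clock': 0.1, 'joint_pos': array([ 8.74396005e+01,  2.05876227e+01,  6.40244157e-01, -1.72527509e-02,
       -7.01340343e+01, -1.65066519e+01]), 'qvel': array([-0.12402137, -0.0520175 ,  0.06816904,  0.00999328, -0.03320518,
        0.16107215]), 'tau': array([-1.60440552e-03, -5.84162557e+01,  2.93751544e+01,  7.01553673e+00,
        1.01635893e-02, -5.32959371e-05]), 'tool_pos': array([0.22038749, 0.637538  , 0.20492389]), 'orientation': array([ 1.79917334e+02, -7.58249377e-03, -1.90729203e+01]), 'force': array([ 0.01320133,  0.2661575 , -0.9283998 ]), 'moment': array([ 0.01921246, -0.01614518,  0.0148857 ]), 'gripper_force': 0.0, 'opening': 0.08767482224950932}
```

View pics/scene0.png

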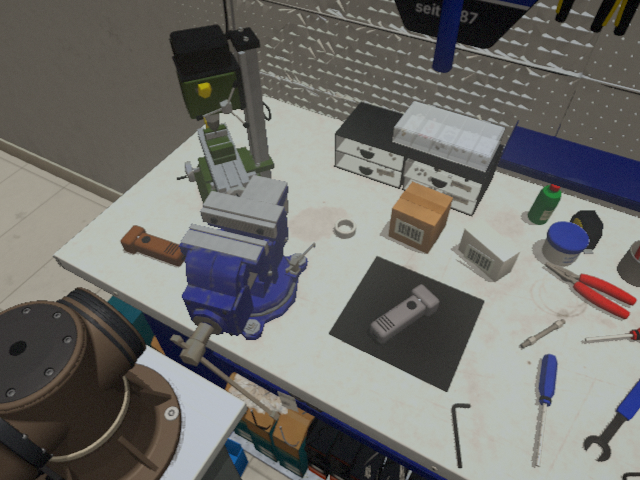

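View pics/top0.png

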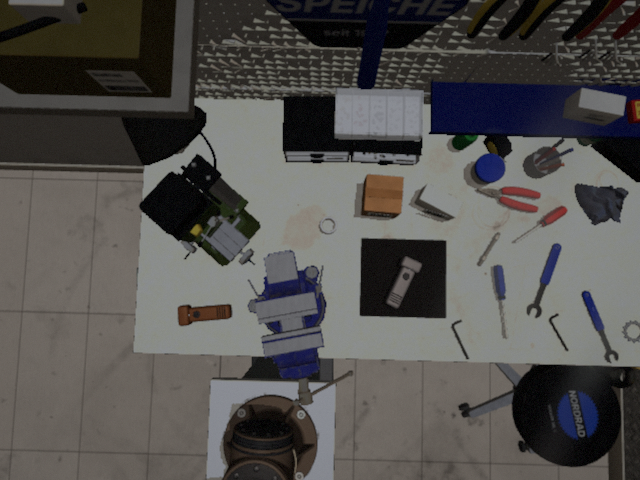

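Candidates for the scanner are the grey stick on the mat (scene 405,313; top 403,282) and the orange-brown look-alike left of the vice (scene 153,245; top 205,314). I choose the grey one on the mat. The brown cube carton is at scene (420,217), top (383,196). The white low carton is at scene (485,255), top (435,203).

```bash
python3 - <<'E'
from h import *
im,d=[np.load('scene0.npz')[k] for k in('im','d')]; t,td=[np.load('top0.npz')[k] for k in('im','d')]
save('crop.png',np.hstack([cv2.resize(im[180:360,320:520],(400,360)),cv2.resize(t[160:320,340:480],(315,360))]))
# top view masks
P=cloud('top',td); Ps=cloud('scene',d)
g=cv2.cvtColor(t,cv2.COLOR_RGB2GRAY)
def rect(name,mask,z):
    c=max(cv2.findContours(mask.astype(np.uint8),0,1)[0],key=cv2.contourArea)[:,0]
    w=ray(name,c,z)[:,:2]; r=cv2.minAreaRect((w*1000).astype(np.float32)); print(name,z,np.round(r[0],1),np.round(r[1],1),round(r[2],1),'area',len(c)); return r
m=np.zeros_like(g,bool); m[245:312,366:442]=g[245:312,366:442]>60
print('scanner'); rect('top',m,.038)
v,u=np.nonzero(m); print('z',np.percentile(P[v,u,2],[5,50,95]), P[v,u].mean(0))
for n,p,reg in(('top',P,None),('scene',Ps,None)):
    x,y,z=p[...,0],p[...,1],p[...,2]
    for nm,b in(('scan',(.3,.55,-.45,-.2,.02,.06)),('cube',(.45,.65,-.32,-.17,.08,.095)),('low',(.45,.65,-.45,-.30,.055,.075))):
        k=(x>b[0])&(x<b[1])&(y>b[2])&(y<b[3])&(z>b[4])&(z<b[5])&(cv2.GaussianBlur(z,(1,1),0)>0)
        w=p[k]
        if len(w)>20:
            r=cv2.minAreaRect((w[:,:2]*1000).astype(np.float32)); print(n,nm,len(w),np.round(np.median(w,0),4),np.round(r[0],1),np.round(r[1],1),round(r[2],1))
E
```

```text
scanner
top 0.038 [ 408.8 -317.8] [ 44.4 125.3] 64.3 area 123
z [0.03236271 0.03646592 0.04177001] [ 0.41225246 -0.31900663  0.04175696]
top scan 832 [ 0.4142 -0.3191  0.0359] [ 409.3 -319.5] [ 50.2 131.3] 65.7
top cube 1105 [ 0.6136 -0.2615  0.0852] [ 614.2 -260.8] [90.5 74.3] 86.9
top low 748 [ 0.6132 -0.4044  0.065 ] [ 612.2 -376. ] [148.9  75.3] 88.6
scene scan 1625 [ 0.4069 -0.3214  0.0354] [ 406.9 -318.7] [ 49.  130.3] 64.6
scene cube 1326 [ 0.6102 -0.2627  0.0845] [ 613.2 -260.7] [90.6 76.4] 86.4
scene low 1176 [ 0.6085 -0.4027  0.0643] [ 611.  -375.5] [149.4  77.6] 89.0
```

View pics/crop.png

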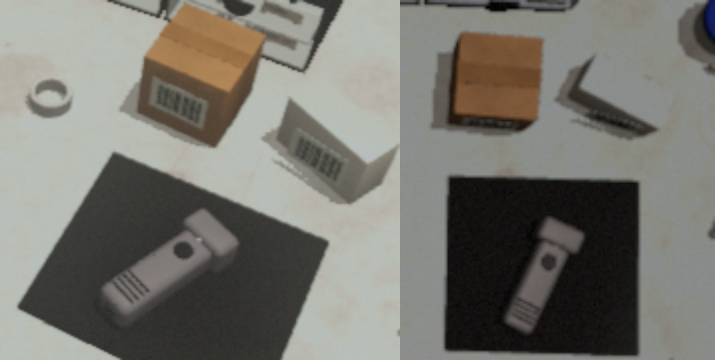

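The crop confirms it: the grey scanner lies with its head up and to the right (nose at about yaw -25°). The cube's label shows at scene crop (178,103), the low carton's label is on the right.

```bash
python3 - <<'E'
from h import *
im,d=[np.load('scene0.npz')[k] for k in('im','d')]; t,td=[np.load('top0.npz')[k] for k in('im','d')]
for n,dd,I in(('top',td,t),('scene',d,im)):
    p=cloud(n,dd); x,y,z=p[...,0],p[...,1],p[...,2]
    hsv=cv2.cvtColor(I,cv2.COLOR_RGB2HSV)
    br=(hsv[...,1]>90)&(hsv[...,0]<25)
    k=br&(x>.5)&(x<.72)&(y>-.35)&(y<-.17)&(z>.078)&(z<.095)
    w=p[k]; r=cv2.minAreaRect((w[:,:2]*1000).astype(np.float32)); print(n,'cube',len(w),np.round(r[0],1),np.round(r[1],1),round(r[2],1))
    c=max(cv2.findContours(k.astype(np.uint8),0,1)[0],key=cv2.contourArea)[:,0]
    q=ray(n,c,.086)[:,:2]; r=cv2.minAreaRect((q*1000).astype(np.float32)); print('  ray',np.round(r[0],1),np.round(r[1],1),round(r[2],1))
    k=(x>.45)&(x<.7)&(y>-.5)&(y<-.32)&(z>.058)&(z<.075)&~br
    c=max(cv2.findContours(k.astype(np.uint8),0,1)[0],key=cv2.contourArea)[:,0]
    q=ray(n,c,.065)[:,:2]; r=cv2.minAreaRect((q*1000).astype(np.float32)); print('  low',np.round(r[0],1),np.round(r[1],1),round(r[2],1))
    k=(x>.3)&(x<.52)&(y>-.45)&(y<-.2)&(z>.02)&(z<.06)
    w=p[k][:,:2]; 
    # handle axis: points <75 from tail
    c=w.mean(0); U=np.linalg.svd(w-c,full_matrices=0)[2][0]; U*=np.sign(U[0]); s=(w-c)@U
    lo=w[(s<np.percentile(s,60))&(s>s.min()+10e-3)]
    l=np.polyfit(lo[:,0],lo[:,1],1); print('  scan yaw',np.degrees(np.arctan2(U[1],U[0])),c)
    # face fit in label zone
    k=(x>.5)&(x<.62)&(y>-.32)&(y<-.2)&(z>.015)&(z<.075); w=p[k]
    if len(w)>100:
        c=np.median(w,0); N=np.linalg.svd(w-w.mean(0),full_matrices=0)[2][2]; print('  face n',N,w.mean(0),len(w))
# label by mask in scene: low saturation inside cube bbox
hsv=cv2.cvtColor(im,cv2.COLOR_RGB2HSV); p=cloud('scene',d)
k=np.zeros(d.shape,np.uint8); k[212:246,390:430]=((hsv[212:246,390:430,1]<80)&(p[212:246,390:430,2]>.02)&(p[212:246,390:430,0]>.52)).astype(np.uint8)
k=cv2.morphologyEx(k,cv2.MORPH_CLOSE,np.ones((3,3)))
c=max(cv2.findContours(k,0,1)[0],key=cv2.contourArea); r=cv2.minAreaRect(c); M=cv2.moments(c); print('label px',r,M['m10']/M['m00'],M['m01']/M['m00'],'3d',p[k>0].mean(0),ray('scene',[[M['m10']/M['m00'],M['m01']/M['m00']]],.044))
N=np.linalg.svd(p[k>0]-p[k>0].mean(0),full_matrices=0)[2][2]; print(N)
E
```

```text
top cube 1317 [ 653.4 -270.6] [104.3 171.2] 72.2
  ray [ 620.8 -260. ] [88.6 88.9] 86.5
  low [ 613.3 -404.9] [100.6  46.9] 63.4
  scan yaw -24.47137910779437 [ 0.41287995 -0.31931639]
  face n [-0.9713239   0.23653238  0.02413096] [ 0.5814242  -0.25019387  0.0497027 ] 176
scene cube 1593 [ 621.9 -261.2] [90.4 94. ] 87.0
  ray [ 616.  -261.9] [91.4 95.1] 86.9
  low [ 608.9 -405. ] [101.5  51.3] 63.5
  scan yaw -24.920678950795242 [ 0.40599988 -0.32194085]
  face n [-0.99586972 -0.09074309 -0.00303096] [ 0.57903205 -0.26474267  0.04680478] 1031
label px ((406.8122863769531, 230.30154418945312), (37.497406005859375, 14.59104061126709), 25.559961318969727) 407.6512638230647 230.56832543443917 3d [ 0.57596666 -0.25328293  0.04256063] [[ 0.57463934 -0.25424308  0.044     ]]
[-0.99517497  0.0978198  -0.00762008]
```

```bash
cat > plan.py <<'E'
import sys; from h import *
# usage: plan.py x,y,z,yaw ... : rows between successive waypoints, from the measured pose
o=ctrl.get_obs(); p=np.array(o['tool_pos']); r=R.from_euler('xyz',o['orientation'],degrees=True)
print(o['clock'],np.round(p,4),np.round(o['orientation'],2),np.round(o['joint_pos'],1),np.round(o['force'],1),o['opening'],o['gripper_force'])
for a in sys.argv[1:]:
    x=list(map(float,a.split(','))); r2=R.from_euler('xyz',[180,0,x[3]],degrees=True)
    rv=(r.inv()*r2).as_rotvec(); dt=r.inv().apply(np.array(x[:3])-p)*100
    n=max(1,np.ceil(max(np.linalg.norm(dt)/4.9,np.degrees(np.linalg.norm(rv))/8.3)))
    print(a,'rows',n,'total cm',np.round(dt,2),'rot',np.round(rv,4),'per row',np.round(dt/n,3),np.round(rv/n,4)); p=np.array(x[:3]); r=r2
E
python3 plan.py .22,.638,.45,-24.7 .42,.2,.45,-24.7 .42,-.1,.45,-24.7 .397,-.314,.4,-24.7 .397,-.314,.08,-24.7
```

```text
0.1 [0.2204 0.6375 0.2049] [ 1.7992e+02 -1.0000e-02 -1.9070e+01] [ 87.4  20.6   0.6  -0.  -70.1 -16.5] [ 0.   0.3 -0.9] 0.08767482224950932 0.0
.22,.638,.45,-24.7 rows 6.0 total cm [ -0.05   0.   -24.51] rot [ 0.0014 -0.0002  0.0982] per row [-8.000e-03  1.000e-03 -4.085e+00] [ 0.0002 -0.      0.0164]
.42,.2,.45,-24.7 rows 10.0 total cm [36.47 31.44  0.  ] rot [0. 0. 0.] per row [3.647 3.144 0.   ] [0. 0. 0.]
.42,-.1,.45,-24.7 rows 7.0 total cm [12.54 27.26  0.  ] rot [0. 0. 0.] per row [1.791 3.894 0.   ] [0. 0. 0.]
.397,-.314,.4,-24.7 rows 5.0 total cm [ 6.85 20.4   5.  ] rot [0. 0. 0.] per row [1.371 4.081 1.   ] [0. 0. 0.]
.397,-.314,.08,-24.7 rows 7.0 total cm [ 0. -0. 32.] rot [0. 0. 0.] per row [ 0.    -0.     4.571] [0. 0. 0.]
```

Emit:
{"name": "move_arm", "arguments": {"moves": [8.7, 0, 0, -4.1, 0, 0, 0.016, 8.7, 0, 0, -4.1, 0, 0, 0.016, 8.7, 0, 0, -4.1, 0, 0, 0.016, 8.7, 0, 0, -4.1, 0, 0, 0.016, 8.7, 0, 0, -4.1, 0, 0, 0.016, 8.7, 0, 0, -4.1, 0, 0, 0.016, 8.7, 3.6, 3.1, 0, 0, 0, 0, 8.7, 3.6, 3.1, 0, 0, 0, 0]}}

```text
clock: 0.9
tool_pos: [0.2601, 0.5521, 0.4514]
orientation: [-180.0, 0.0, -24.5]
force: [0.9, 0.2, -0.7]
opening: 0.0872
gripper_force: 0.0
```

Emit:
{"name": "move_arm", "arguments": {"moves": [8.7, 3.6, 3.1, 0, 0, 0, 0, 8.7, 3.6, 3.1, 0, 0, 0, 0, 8.7, 3.6, 3.1, 0, 0, 0, 0, 8.7, 3.6, 3.1, 0, 0, 0, 0, 8.7, 3.6, 3.1, 0, 0, 0, 0, 8.7, 3.6, 3.1, 0, 0, 0, 0, 8.7, 3.6, 3.1, 0, 0, 0, 0, 8.7, 3.6, 3.1, 0, 0, 0, 0]}}

```text
clock: 1.7
tool_pos: [0.4191, 0.2044, 0.4518]
orientation: [-180.0, 0.0, -24.5]
force: [2.2, 0.4, -0.1]
opening: 0.0869
gripper_force: 0.0
```

```bash
python3 plan.py .42,-.1,.45,-24.7 .397,-.314,.4,-24.7
```

```text
1.7 [0.4191 0.2044 0.4518] [-1.7998e+02  1.0000e-02 -2.4540e+01] [ 50.3  -3.4   2.9  -0.  -96.3  15.2] [ 2.2  0.4 -0.1] 0.08688543395152848 0.0
.42,-.1,.45,-24.7 rows 7.0 total cm [12.72 27.66  0.17] rot [-0.0003  0.0001  0.0028] per row [1.817 3.951 0.024] [-0.      0.      0.0004]
.397,-.314,.4,-24.7 rows 5.0 total cm [ 6.85 20.4   5.  ] rot [0. 0. 0.] per row [1.371 4.081 1.   ] [0. 0. 0.]
```

Emit:
{"name": "move_arm", "arguments": {"moves": [8.7, 1.8, 3.95, 0, 0, 0, 0, 8.7, 1.8, 3.95, 0, 0, 0, 0, 8.7, 1.8, 3.95, 0, 0, 0, 0, 8.7, 1.8, 3.95, 0, 0, 0, 0, 8.7, 1.8, 3.95, 0, 0, 0, 0, 8.7, 1.8, 3.95, 0, 0, 0, 0, 8.7, 1.8, 3.95, 0, 0, 0, 0]}}

```text
clock: 2.4
tool_pos: [0.418, -0.0992, 0.4518]
orientation: [-180.0, -0.0, -24.5]
force: [1.0, 0.2, -0.0]
opening: 0.0872
gripper_force: 0.0
```

Emit:
{"name": "move_arm", "arguments": {"moves": [8.7, 1.4, 4.1, 1, 0, 0, 0, 8.7, 1.4, 4.1, 1, 0, 0, 0, 8.7, 1.4, 4.1, 1, 0, 0, 0, 8.7, 1.4, 4.1, 1, 0, 0, 0, 8.7, 1.4, 4.1, 1, 0, 0, 0, 8.7, 0, 0, 4, 0, 0, 0, 8.7, 0, 0, 4, 0, 0, 0]}}

```text
clock: 3.1
tool_pos: [0.3966, -0.3145, 0.3203]
orientation: [-180.0, -0.0, -24.8]
force: [0.8, -0.2, -0.2]
opening: 0.0869
gripper_force: 0.0
```

```bash
python3 plan.py .397,-.314,.10,-24.7 .397,-.314,.017,-24.7
```

```text
3.1 [ 0.3966 -0.3145  0.3203] [-1.7999e+02 -1.0000e-02 -2.4760e+01] [-16.2   1.1  -8.9  -0.  -79.9  81.4] [ 0.8 -0.2 -0.2] 0.08694889002685303 0.0
.397,-.314,.10,-24.7 rows 5.0 total cm [ 1.000e-02 -6.000e-02  2.203e+01] rot [-0.0003 -0.0002 -0.001 ] per row [ 3.000e-03 -1.200e-02  4.405e+00] [-0.0001 -0.     -0.0002]
.397,-.314,.017,-24.7 rows 2.0 total cm [ 0.  -0.   8.3] rot [0. 0. 0.] per row [ 0.   -0.    4.15] [0. 0. 0.]
```

Emit:
{"name": "move_arm", "arguments": {"moves": [8.7, 0, 0, 4.4, 0, 0, 0, 8.7, 0, 0, 4.4, 0, 0, 0, 8.7, 0, 0, 4.4, 0, 0, 0, 8.7, 0, 0, 4.4, 0, 0, 0, 8.7, 0, 0, 4.0, 0, 0, 0, 8.7, 0, 0, 0, 0, 0, 0]}}

```text
clock: 3.7
tool_pos: [0.3931, -0.3114, 0.1008]
orientation: [180.0, 0.6, -24.6]
force: [-0.3, -0.3, -0.5]
opening: 0.0867
gripper_force: 0.0
```

```bash
python3 plan.py .397,-.314,.017,-24.7; python3 -c "
from h import *
a,_=snap('scene');b,_=snap('top');save('g1.png',np.hstack([cv2.resize(a[200:400,300:500],(400,400)),cv2.resize(b[200:340,340:480],(400,400))]))"
```

```text
3.7 [ 0.3931 -0.3114  0.1008] [179.99   0.58 -24.63] [-16.   10.2 -28.6  -0.1 -51.7  81.4] [-0.3 -0.3 -0.5] 0.08670950065609112 0.0
.397,-.314,.017,-24.7 rows 2.0 total cm [0.55 0.07 8.38] rot [0.0002 0.0102 0.0012] per row [0.276 0.035 4.189] [0.0001 0.0051 0.0006]
```

View pics/g1.png

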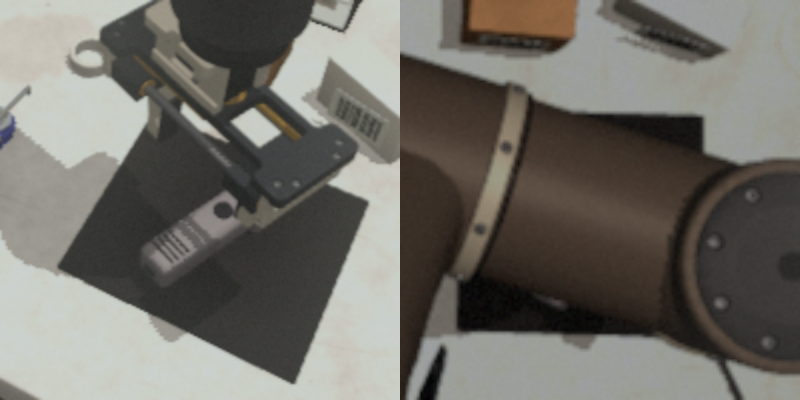

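Fingers straddle the handle just behind the head (left crop: near finger 265,210; far finger 155,120). I descend with a small correction.

Emit:
{"name": "move_arm", "arguments": {"moves": [8.7, 0.15, 0.02, 2.1, 0, 0.0025, 0, 8.7, 0.15, 0.02, 2.1, 0, 0.0025, 0, 8.7, 0.15, 0.02, 2.1, 0, 0.0025, 0, 8.7, 0.1, 0, 2.0, 0, 0.0025, 0, 8.7, 0, 0, 0, 0, 0, 0]}}

```text
clock: 4.3
tool_pos: [0.4026, -0.3162, 0.0231]
orientation: [180.0, -0.6, -24.6]
force: [-0.1, -0.0, 0.6]
opening: 0.087
gripper_force: 0.0
```

```bash
python3 plan.py .397,-.314,.017,-24.7; python3 -c "
from h import *
a,_=snap('scene');save('g2.png',cv2.resize(a[200:400,300:500],(600,600)))"
```

```text
4.3 [ 0.4026 -0.3162  0.0231] [179.99  -0.56 -24.57] [-16.1  16.5 -33.3   0.1 -39.7  81.4] [-0.1 -0.   0.6] 0.08696141373332522 0.0
.397,-.314,.017,-24.7 rows 1 total cm [-0.6   0.03  0.61] rot [ 0.0001 -0.0098  0.0023] per row [-0.604  0.032  0.608] [ 0.0001 -0.0098  0.0023]
```

View pics/g2.png

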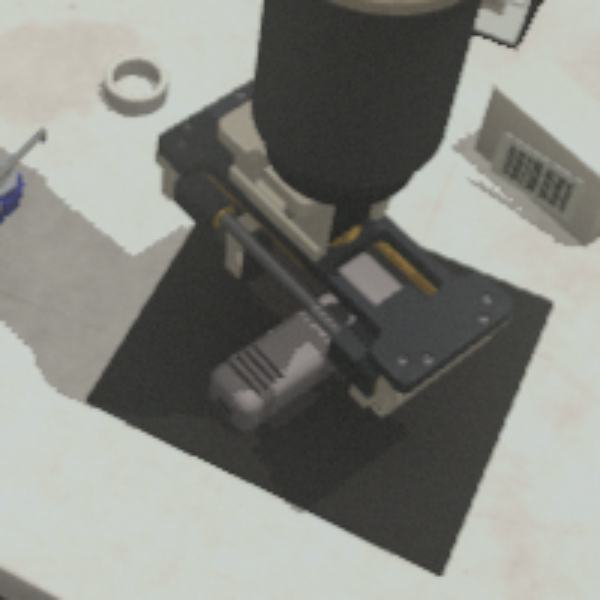

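Emit:
{"name": "move_arm", "arguments": {"moves": [8.7, -0.4, 0, 0, 0, -0.01, 0, 8.7, 0, 0, 0, 0, 0, 0, 8.7, 0, 0, 0, 0, 0, 0]}}

```text
clock: 4.65
tool_pos: [0.3993, -0.3147, 0.024]
orientation: [-180.0, -0.1, -24.6]
force: [-0.3, 0.1, 0.2]
opening: 0.0869
gripper_force: 0.0
```

```bash
python3 plan.py .397,-.314,.017,-24.7
```

```text
4.65 [ 0.3993 -0.3147  0.024 ] [-1.7999e+02 -1.3000e-01 -2.4560e+01] [-16.1  16.4 -33.2   0.  -40.3  81.5] [-0.3  0.1  0.2] 0.08689843762834194 0.0
.397,-.314,.017,-24.7 rows 1 total cm [-0.24  0.04  0.7 ] rot [-0.0002 -0.0022  0.0024] per row [-0.243  0.036  0.702] [-0.0002 -0.0022  0.0024]
```

Emit:
{"name": "move_arm", "arguments": {"moves": [8.7, -0.1, 0, 0.35, 0, -0.002, 0, 8.7, -0.1, 0, 0.3, 0, 0, 0, 8.7, 0, 0, 0, 0, 0, 0, 2, 0, 0, 0, 0, 0, 0, 2, 0, 0, 0, 0, 0, 0, 2, 0, 0, 0, 0, 0, 0, 2, 0, 0, 0, 0, 0, 0, 2, 0, 0, 0, 0, 0, 0]}}

```text
clock: 5.45
tool_pos: [0.3967, -0.3136, 0.0163]
orientation: [-180.0, 0.1, -24.6]
force: [0.6, -0.2, -0.2]
opening: 0.0524
gripper_force: 0.0
```

Emit:
{"name": "move_arm", "arguments": {"moves": [2, 0, 0, 0, 0, 0, 0, 2, 0, 0, 0, 0, 0, 0, 2, 0, 0, 0, 0, 0, 0, 2, 0, 0, 0, 0, 0, 0]}}

```text
clock: 5.85
tool_pos: [0.3967, -0.3135, 0.0163]
orientation: [-180.0, 0.1, -24.6]
force: [-0.5, -0.2, -0.0]
opening: 0.0225
gripper_force: 0.0
```

```bash
python3 plan.py; python3 -c "
from h import *
a,d=snap('scene');np.savez('g3.npz',im=a,d=d);save('g3.png',cv2.resize(a[200:400,300:500],(600,600)))"
```

```text
5.85 [ 0.3967 -0.3135  0.0163] [-1.800e+02  1.100e-01 -2.457e+01] [-16.   17.  -33.8  -0.  -39.3  81.5] [-0.5 -0.2 -0. ] 0.022519545623140277 0.0
```

View pics/g3.png

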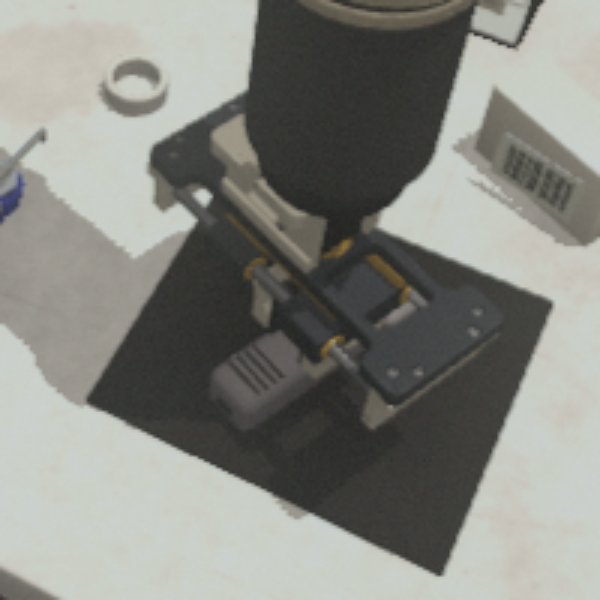

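```bash
python3 - <<'E'
from h import *
z=np.load('g3.npz'); im,d=z['im'],z['d']; p=cloud('scene',d)
for (u,v) in((384,294),(387,300),(388,306),(390,310),(400,318),(405,322),(408,325),(398,326),(403,330),(380,325),(385,335),(390,330),(395,325),(388,318),(383,316)):
    print((u,v),im[v,u],np.round(p[v,u],4))
E
python3 -c "
import sys;sys.path.insert(0,'.')
from h import *
import os
os.chdir('.')
a=np.load('g3.npz')['im'];save('g3b.png',cv2.resize(a[270:350,360:440],(640,640-40)))"
```

```text
(384, 294) [84 81 72] [ 0.4429 -0.2676  0.0035]
(387, 300) [102  97  87] [ 0.3959 -0.2894  0.0619]
(388, 306) [103 101  89] [ 0.3944 -0.2933  0.048 ]
(390, 310) [44 45 41] [ 0.3952 -0.2977  0.0376]
(400, 318) [62 59 54] [ 0.3843 -0.3204  0.045 ]
(405, 322) [99 94 84] [ 0.3766 -0.3319  0.0526]
(408, 325) [57 56 54] [ 0.3998 -0.3332  0.0093]
(398, 326) [85 79 79] [ 0.3757 -0.3219  0.0326]
(403, 330) [45 46 41] [ 3.916e-01 -3.283e-01  3.000e-04]
(380, 325) [61 59 58] [ 0.36   -0.2951  0.0372]
(385, 335) [87 83 84] [ 0.3493 -0.3097  0.0324]
(390, 330) [92 87 85] [ 0.3614 -0.3133  0.0338]
(395, 325) [88 85 84] [ 0.3732 -0.3171  0.0357]
(388, 318) [81 78 77] [ 0.3798 -0.3011  0.0361]
(383, 316) [89 84 84] [ 0.38   -0.2917  0.0349]
```

View pics/g3b.png

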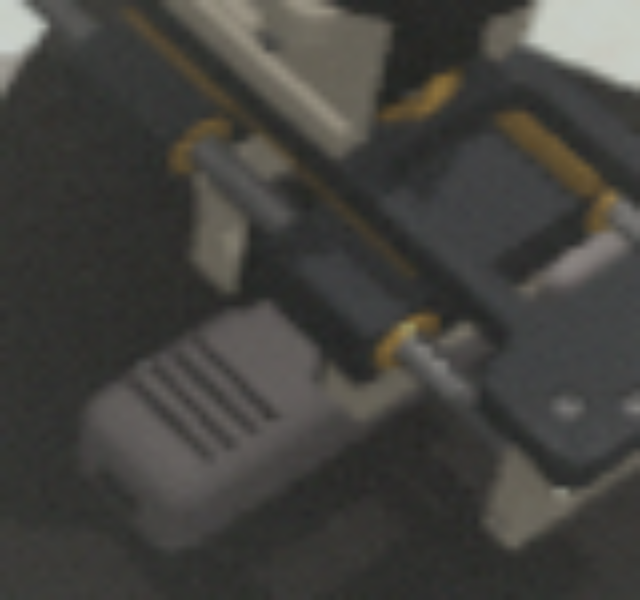

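Emit:
{"name": "move_arm", "arguments": {"moves": [2, 0, 0, 0, 0, 0, 0]}}

```text
clock: 6.0
tool_pos: [0.3967, -0.3136, 0.0163]
orientation: [180.0, 0.1, -24.6]
force: [-0.5, 0.0, -1.4]
opening: 0.0207
gripper_force: 0.0
```

```bash
python3 - <<'E'
from h import *
z=np.load('g3.npz'); im,d=z['im'],z['d']; p=cloud('scene',d)
for u in(386,388,404,405,407,424): 
    print(u,[(v,*np.round(p[v,u]*1000).astype(int),int(im[v,u].mean())) for v in (range(292,312,2) if u<390 else range(316,332,2) if u<420 else range(324,344,2))])
for uv in((434,321),(430,318),(405,309)): print(uv,np.round(p[uv[1],uv[0]],3))
print(vision.camera_model('scene')['cam_to_world'][:3,3])
E
```

```text
386 [(292, np.int64(373), np.int64(-293), np.int64(118), 73), (294, np.int64(399), np.int64(-285), np.int64(73), 72), (296, np.int64(400), np.int64(-285), np.int64(66), 94), (298, np.int64(398), np.int64(-286), np.int64(63), 95), (300, np.int64(397), np.int64(-287), np.int64(59), 96), (302, np.int64(398), np.int64(-288), np.int64(52), 94), (304, np.int64(398), np.int64(-288), np.int64(45), 96), (306, np.int64(398), np.int64(-289), np.int64(40), 89), (308, np.int64(417), np.int64(-284), np.int64(4), 45), (310, np.int64(413), np.int64(-285), np.int64(4), 44)]
388 [(292, np.int64(373), np.int64(-296), np.int64(119), 83), (294, np.int64(371), np.int64(-297), np.int64(117), 70), (296, np.int64(397), np.int64(-290), np.int64(73), 67), (298, np.int64(396), np.int64(-291), np.int64(69), 94), (300, np.int64(395), np.int64(-291), np.int64(65), 99), (302, np.int64(398), np.int64(-291), np.int64(54), 113), (304, np.int64(395), np.int64(-293), np.int64(53), 103), (306, np.int64(394), np.int64(-293), np.int64(48), 97), (308, np.int64(393), np.int64(-294), np.int64(44), 81), (310, np.int64(414), np
[... 1409 characters left out ...]
nt64(330), np.int64(-370), np.int64(147), 68), (326, np.int64(329), np.int64(-370), np.int64(142), 48), (328, np.int64(329), np.int64(-371), np.int64(137), 39), (330, np.int64(328), np.int64(-372), np.int64(134), 87), (332, np.int64(327), np.int64(-373), np.int64(131), 95), (334, np.int64(327), np.int64(-374), np.int64(125), 97), (336, np.int64(327), np.int64(-375), np.int64(120), 96), (338, np.int64(327), np.int64(-376), np.int64(116), 99), (340, np.int64(325), np.int64(-377), np.int64(113), 100), (342, np.int64(326), np.int64(-377), np.int64(107), 98)]
(434, 321) [ 0.342 -0.38   0.145]
(430, 318) [ 0.345 -0.373  0.144]
(405, 309) [ 0.353 -0.333  0.126]
[-0.05958627 -0.42685097  0.76943751]
```

Depth shows the finger bottoms at z≈0.040, just above the handle (top at 0.036). The fingers closed over it without touching, so the real tips are about 32 mm higher than the reported pose implies. I'll open, lower about 29 mm while watching the force, and check the height again with depth.

Emit:
{"name": "move_arm", "arguments": {"moves": [8.7, 0, 0, 0, 0, 0, 0, 8.7, 0, 0, 0, 0, 0, 0, 8.7, 0, 0, 0, 0, 0, 0, 8.7, 0, 0, 0, 0, 0, 0, 8.7, 0, 0, 0, 0, 0, 0, 8.7, 0, 0, 0, 0, 0, 0, 8.7, 0, 0, 0, 0, 0, 0, 8.7, 0, 0, 0, 0, 0, 0]}}

```text
clock: 6.8
tool_pos: [0.3967, -0.3135, 0.0162]
orientation: [180.0, 0.1, -24.6]
force: [0.3, 0.4, -0.2]
opening: 0.0786
gripper_force: 0.0
```

Emit:
{"name": "move_arm", "arguments": {"moves": [8.7, 0, 0, 0, 0, 0, 0, 8.7, 0, 0, 0.7, 0, 0, 0, 8.7, 0, 0, 0.7, 0, 0, 0, 8.7, 0, 0, 0.6, 0, 0, 0, 8.7, 0, 0, 0, 0, 0, 0, 8.7, 0, 0, 0, 0, 0, 0]}}

```text
clock: 7.4
tool_pos: [0.3964, -0.3135, -0.0041]
orientation: [180.0, 0.2, -24.6]
force: [0.0, -0.0, 0.2]
opening: 0.0866
gripper_force: 0.0
```

```bash
python3 - <<'E'
from h import *
o=ctrl.get_obs(); print(o['tool_pos'],o['orientation'],o['force'],o['opening'])
im,d=snap('scene'); np.savez('g4.npz',im=im,d=d); p=cloud('scene',d)
# low points near the fingers in tool frame
c,s=np.cos(np.radians(-24.6)),np.sin(np.radians(-24.6)); q=p[...,:2]-o['tool_pos'][:2]
tx=q[...,0]*c+q[...,1]*s; ty=q[...,0]*s-q[...,1]*c
for lo,hi in((.035,.07),(-.07,-.035)):
    k=(abs(tx)<.02)&(ty>lo)&(ty<hi)&(p[...,2]>.008)&(p[...,2]<.09); w=p[...,2][k]
    print(k.sum(),np.sort(w)[:25].round(3) if k.sum() else '', np.median(tx[k]),np.median(ty[k]))
E
```

```text
[ 0.39640496 -0.31348519 -0.0041411 ] [ 1.79990044e+02  1.64136940e-01 -2.45654172e+01] [ 0.02786055 -0.00467546  0.21053996] 0.0865716787234223
31 [0.008 0.018 0.02  0.02  0.02  0.021 0.021 0.022 0.022 0.022 0.022 0.022
 0.023 0.023 0.024 0.025 0.025 0.025 0.026 0.026 0.028 0.028 0.028 0.028
 0.028] -0.009499463749477202 0.05271090245478712
166 [0.017 0.018 0.018 0.018 0.018 0.019 0.02  0.02  0.02  0.021 0.021 0.021
 0.021 0.021 0.021 0.022 0.022 0.022 0.022 0.022 0.023 0.023 0.024 0.024
 0.024] -0.008460828989046102 -0.04754251097800069
```

Emit:
{"name": "move_arm", "arguments": {"moves": [8.7, 0, 0, 0.5, 0, 0, 0, 8.7, 0, 0, 0.3, 0, 0, 0, 8.7, 0, 0, 0, 0, 0, 0, 3, 0, 0, 0, 0, 0, 0, 3, 0, 0, 0, 0, 0, 0, 3, 0, 0, 0, 0, 0, 0, 3, 0, 0, 0, 0, 0, 0, 3, 0, 0, 0, 0, 0, 0]}}

```text
clock: 8.25
tool_pos: [0.3967, -0.3135, -0.0117]
orientation: [-180.0, 0.1, -24.6]
force: [-0.5, 0.4, 0.3]
opening: 0.0524
gripper_force: 0.0
```

Emit:
{"name": "move_arm", "arguments": {"moves": [3, 0, 0, 0, 0, 0, 0, 3, 0, 0, 0, 0, 0, 0, 3, 0, 0, 0, 0, 0, 0, 3, 0, 0, 0, 0, 0, 0, 3, 0, 0, 0, 0, 0, 0]}}

```text
clock: 8.75
tool_pos: [0.3966, -0.3135, -0.0117]
orientation: [180.0, 0.1, -24.6]
force: [-0.1, 0.5, 0.6]
opening: 0.0358
gripper_force: 30.0
```

Gripped: 35.8 mm opening, 30 N. I'll lift and turn in small steps, and refine the label measurement from the saved image.

```bash
python3 - <<'E'
from h import *
z=np.load('scene0.npz'); im,d=z['im'],z['d']; hsv=cv2.cvtColor(im,cv2.COLOR_RGB2HSV)
a=np.radians(-3.3); ex=np.array([np.cos(a),np.sin(a),0]); ey=np.array([-np.sin(a),np.cos(a),0])
m,f=cam('scene'); T=np.array(m['cam_to_world']); o=T[:3,3]
v,u=np.mgrid[205:256,385:455]
D=np.stack([(u-m['cx'])/f,(v-m['cy'])/f,np.ones(u.shape)],-1)@T[:3,:3].T
P0=np.array([.574,-.258,.044]); t=((P0-o)@ex)/(D@ex); W=o+D*t[...,None]-P0; Y=W@ey; Z=W[...,2]
for zz in(-.03,-.01,0,.01,.03):
    k=abs(Z-zz)<.0015; i=np.argsort(Y[k]); print(zz,[(int(y*1000),int(s)) for y,s in zip(Y[k][i],hsv[205:256,385:455,1][k][i]) if abs(y)<.052])
for yy in(-.02,.0,.02):
    k=abs(Y-yy)<.0012; i=np.argsort(Z[k]); print('col',yy,[(int(y*1000),int(s)) for y,s in zip(Z[k][i],hsv[205:256,385:455,1][k][i]) if abs(y)<.05])
E
python3 plan.py .3966,-.3135,.0303,-24.6 .3954,-.2462,.0303,-3.5
```

```text
-0.03 [(-51, 14), (-49, 12), (-48, 14), (-46, 23), (-45, 79), (-42, 86), (-40, 89), (-38, 94), (-36, 91), (-33, 88), (-31, 92), (-29, 86), (-27, 86), (-25, 92), (-23, 94), (-21, 84), (-18, 84), (-16, 88), (-14, 85), (-12, 86), (-9, 83), (-7, 83), (-5, 92), (-5, 91), (-3, 82), (-1, 72), (1, 85), (3, 90), (5, 91), (7, 90), (10, 84), (12, 79), (14, 82), (16, 80), (18, 84), (21, 83), (23, 77), (25, 75), (27, 82), (30, 79), (32, 80), (34, 84), (36, 83), (39, 77), (39, 79), (41, 83), (43, 26), (46, 19), (48, 21), (50, 20)]
-0.01 [(-49, 72), (-47, 84), (-45, 96), (-43, 97), (-41, 98), (-39, 87), (-37, 86), (-37, 89), (-35, 91), (-33, 89), (-30, 92), (-28, 83), (-26, 32), (-24, 29), (-22, 35), (-20, 25), (-18, 31), (-17, 29), (-15, 35), (-13, 21), (-11, 32), (-9, 20), (-7, 27), (-5, 38), (-2, 24), (0, 33), (1, 27), (1, 21), (3, 20), (5, 28), (8, 26), (10, 23), (12, 26), (14, 28), (16, 20), (19, 23), (21, 22), (21, 22), (23, 23), (25, 29), (27, 28), (30, 36), (32, 64), (34, 82), (36, 82), (39, 88), (41, 83), (41, 84), (43, 40), (45, 23), (48, 22), (50, 19)]
0 [(-50, 85), (-48, 86), (-47, 94),
[... 2772 characters left out ...]
 26), (-4, 29), (-1, 31), (1, 31), (3, 23), (6, 20), (7, 26), (10, 32), (13, 27), (15, 30), (18, 33), (21, 62), (23, 91), (25, 93), (27, 95), (30, 81), (32, 93), (35, 94), (38, 103), (40, 105), (41, 117), (44, 125), (47, 126), (49, 126)]
8.75 [ 0.3966 -0.3135 -0.0117] [ 1.800e+02  1.200e-01 -2.457e+01] [-16.   19.5 -35.2  -0.  -35.4  81.5] [-0.1  0.5  0.6] 0.03580248603615899 29.995776414871216
.3966,-.3135,.0303,-24.6 rows 1 total cm [-0.01 -0.   -4.2 ] rot [0.     0.002  0.0005] per row [-9.000e-03 -4.000e-03 -4.202e+00] [0.     0.002  0.0005]
.3954,-.2462,.0303,-3.5 rows 3.0 total cm [-2.91 -6.07 -0.  ] rot [ 0.      0.     -0.3683] per row [-0.97  -2.023 -0.   ] [ 0.      0.     -0.1228]
```

Emit:
{"name": "move_arm", "arguments": {"moves": [3, 0, 0, -1.4, 0, 0, 0, 3, 0, 0, -1.4, 0, 0, 0, 3, 0, 0, -1.4, 0, 0, 0, 3, -0.7, -1.6, 0, 0, 0, -0.092, 3, -0.7, -1.5, 0, 0, 0, -0.092, 3, -0.5, -1.6, 0, 0, 0, -0.092, 3, -0.4, -1.6, 0, 0, 0, -0.092, 3, 0, 0, 0, 0, 0, 0]}}

```text
clock: 9.55
tool_pos: [0.3921, -0.2452, 0.0302]
orientation: [-179.9, 0.1, -3.3]
force: [0.4, -0.7, -0.2]
opening: 0.0361
gripper_force: 30.0
```

```bash
python3 plan.py .3967,-.2458,.0303,-3.5  .3967,-.2458,.0103,-3.5
```

```text
9.55 [ 0.3921 -0.2452  0.0302] [-1.7993e+02  1.4000e-01 -3.2900e+00] [ -7.6  12.2 -38.3  -0.1 -39.7  94.3] [ 0.4 -0.7 -0.2] 0.03608485497973832 29.994354844093323
.3967,-.2458,.0303,-3.5 rows 1 total cm [ 0.46  0.04 -0.01] rot [-0.0012  0.0025  0.0036] per row [ 0.459  0.038 -0.011] [-0.0012  0.0025  0.0036]
.3967,-.2458,.0103,-3.5 rows 1 total cm [ 0. -0.  2.] rot [0. 0. 0.] per row [ 0. -0.  2.] [0. 0. 0.]
```

Emit:
{"name": "move_arm", "arguments": {"moves": [3, 0.25, 0.02, 0.6, 0, 0.001, 0.002, 3, 0.2, 0.02, 0.7, 0, 0.001, 0.001, 3, 0, 0, 0.7, 0, 0, 0, 3, 0, 0, 0, 0, 0, 0, 3, 0, 0, 0, 0, 0, 0]}}

```text
clock: 10.05
tool_pos: [0.3968, -0.2474, 0.0097]
orientation: [-180.0, 0.1, -3.7]
force: [-0.1, -0.8, -1.1]
opening: 0.0357
gripper_force: 30.0
```

```bash
python3 plan.py .3967,-.2458,.0103,-3.5; python3 - <<'E'
from h import *
im,d=snap('scene'); np.savez('s1.npz',im=im,d=d); save('s1.png',cv2.resize(im[160:360,320:520],(600,600)))
p=cloud('scene',d); x,y,z=p[...,0],p[...,1],p[...,2]
k=(x>.44)&(x<.5)&(y>-.3)&(y<-.2)&(z>.045)&(z<.075); w=p[k]
r=cv2.minAreaRect((w[:,:2]*1000).astype(np.float32)); print('head',len(w),r,np.percentile(z[k],[5,50,95]))
n=np.c_[w,np.ones(len(w))]; 
k2=(abs(y+.247)<.022)&(x>.33)&(x<.38)&(z>.04)&(z<.075); w=p[k2]; print('tail',len(w),np.percentile(w[:,2],[5,50,95]),w.min(0),w.max(0))
E
```

```text
10.05 [ 0.3968 -0.2474  0.0097] [-1.7995e+02  8.0000e-02 -3.7100e+00] [ -7.8  14.6 -38.9  -0.1 -36.6  94.1] [-0.1 -0.8 -1.1] 0.03571255362960008 29.995031654834747
.3967,-.2458,.0103,-3.5 rows 1 total cm [-0.02 -0.16 -0.06] rot [-0.0008  0.0014 -0.0036] per row [-0.02  -0.158 -0.059] [-0.0008  0.0014 -0.0036]
head 6 ((447.18853759765625, -253.7296142578125), (1.170188307762146, 10.063907623291016), 78.07073211669922) [0.05556955 0.05861432 0.06165404]
tail 481 [0.04302524 0.05573831 0.05892118] [ 0.34324945 -0.26458279  0.040224  ] [ 0.37992291 -0.22648049  0.0613548 ]
```

View pics/s1.png

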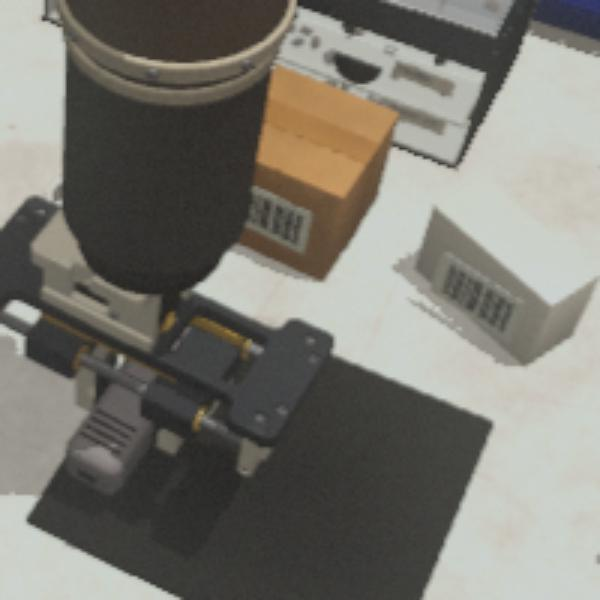

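The scanner is held, pointing at the cube. Its tail is at crop (110,450), and the label is partly visible at (280,220). Next I check level and lateral centring from the tail.

```bash
python3 - <<'E'
from h import *
for fn,a,c in(('s1.npz',-3.7,(.4095,-.248)),('scene0.npz',-24.6,(.408,-.319))):
    d=np.load(fn)['d']; p=cloud('scene',d); a=np.radians(a)
    q=p[...,:2]-c; X=q@[np.cos(a),np.sin(a)]; Y=q@[-np.sin(a),np.cos(a)]; z=p[...,2]; zt=.058 if fn[0]=='s' else .036
    k=(X>-.058)&(X<-.033)&(abs(Y)<.013)&(abs(z-zt)<.008)
    A=np.c_[X[k],Y[k],np.ones(k.sum())]; s,res,_,_=np.linalg.lstsq(A,z[k],rcond=None)
    print(fn,k.sum(),'slopes deg',np.degrees(s[:2]),'z',np.median(z[k]),'err',np.degrees(np.sqrt(res/k.sum()/k.sum())/X[k].std()))
    k=(X>-.055)&(X<-.035)&(z>zt-.012)&(z<zt+.005)&(abs(Y)<.03); print('Y range',np.percentile(Y[k],[1,99]),'X min',np.percentile(X[(abs(Y)<.015)&(abs(z-zt+.008)<.012)&(X>-.09)&(X<0)],1))
E
```

```text
s1.npz 193 slopes deg [ 1.33553976 -0.31567023] z 0.05719128042388433 err [0.74670168]
Y range [-0.01781507  0.01732505] X min -0.06583440730991262
scene0.npz 0 slopes deg [0. 0.] z nan err []
  return _methods._mean(a, axis=axis, dtype=dtype,
  ret = ret.dtype.type(ret / rcount)
  ret = _var(a, axis=axis, dtype=dtype, out=out, ddof=ddof,
  arrmean = um.true_divide(arrmean, div, out=arrmean,
  ret = ret.dtype.type(ret / rcount)
Traceback (most recent call last):
IndexError: index -1 is out of bounds for axis 0 with size 0
```

The scanner is level within the noise, centred to under 1 mm and at the right height. I apply the 1.5 mm correction and hold for about 2.8 s.

Emit:
{"name": "move_arm", "arguments": {"moves": [3, 0, -0.15, -0.06, 0, 0, -0.003, 3, 0, 0, 0, 0, 0, 0, 3, 0, 0, 0, 0, 0, 0, 3, 0, 0, 0, 0, 0, 0, 3, 0, 0, 0, 0, 0, 0, 3, 0, 0, 0, 0, 0, 0, 3, 0, 0, 0, 0, 0, 0, 3, 0, 0, 0, 0, 0, 0]}}

```text
clock: 10.9
tool_pos: [0.3974, -0.2456, 0.0109]
orientation: [-180.0, -0.0, -3.5]
force: [-0.2, 0.4, -0.7]
opening: 0.0357
gripper_force: 30.0
```

Emit:
{"name": "move_arm", "arguments": {"moves": [3, 0, 0, 0, 0, 0, 0, 3, 0, 0, 0, 0, 0, 0, 3, 0, 0, 0, 0, 0, 0, 3, 0, 0, 0, 0, 0, 0, 3, 0, 0, 0, 0, 0, 0, 3, 0, 0, 0, 0, 0, 0, 3, 0, 0, 0, 0, 0, 0, 3, 0, 0, 0, 0, 0, 0]}}

```text
clock: 11.7
tool_pos: [0.3974, -0.2456, 0.0109]
orientation: [-180.0, -0.0, -3.5]
force: [0.5, -0.2, -1.5]
opening: 0.0358
gripper_force: 30.0
```

Emit:
{"name": "move_arm", "arguments": {"moves": [3, 0, 0, 0, 0, 0, 0, 3, 0, 0, 0, 0, 0, 0, 3, 0, 0, 0, 0, 0, 0, 3, 0, 0, 0, 0, 0, 0, 3, 0, 0, 0, 0, 0, 0, 3, 0, 0, 0, 0, 0, 0, 3, 0, 0, 0, 0, 0, 0, 3, 0, 0, 0, 0, 0, 0]}}

```text
clock: 12.5
tool_pos: [0.3974, -0.2456, 0.0109]
orientation: [-180.0, -0.0, -3.5]
force: [-0.4, -0.3, -0.9]
opening: 0.0361
gripper_force: 30.0
```

Emit:
{"name": "move_arm", "arguments": {"moves": [3, 0, 0, 0, 0, 0, 0, 3, 0, 0, 0, 0, 0, 0, 3, 0, 0, 0, 0, 0, 0, 3, 0, 0, 0, 0, 0, 0]}}

```text
clock: 12.9
tool_pos: [0.3974, -0.2456, 0.0109]
orientation: [-180.0, -0.0, -3.5]
force: [-0.2, -0.3, -2.6]
opening: 0.0357
gripper_force: 30.0
```

```bash
python3 plan.py .3966,-.3135,.0103,-24.6 .3966,-.3135,-.0105,-24.6; python3 - <<'E'
from h import *
z=np.load('top0.npz'); g=cv2.cvtColor(z['im'],cv2.COLOR_RGB2GRAY); k=(g<50).astype(np.uint8); k[:235]=0;k[325:]=0;k[:,:350]=0;k[:,455:]=0
c=max(cv2.findContours(k,0,1)[0],key=cv2.contourArea)[:,0]; w=ray('top',c,.004); print('mat',w.min(0),w.max(0))
E
```

```text
12.9 [ 0.3974 -0.2456  0.0109] [-1.7996e+02 -1.0000e-02 -3.4800e+00] [ -7.5  14.4 -38.9  -0.1 -36.7  94.1] [-0.2 -0.3 -2.6] 0.035747177074167254 29.99502271413803
.3966,-.3135,.0103,-24.6 rows 3.0 total cm [0.33 6.78 0.05] rot [-0.0007  0.      0.3686] per row [0.111 2.261 0.018] [-0.0002  0.      0.1229]
.3966,-.3135,-.0105,-24.6 rows 1 total cm [-0.   -0.    2.08] rot [0. 0. 0.] per row [-0.   -0.    2.08] [0. 0. 0.]
mat [ 0.32170439 -0.43319728  0.004     ] [ 0.51935169 -0.21603457  0.004     ]
```

Emit:
{"name": "move_arm", "arguments": {"moves": [3, 0, 2, 0, 0, 0, 0, 3, 0, 2.4, 0, 0, 0, 0, 3, 0, 2.4, 0, 0, 0, 0, 3, 0, 0, 0.7, 0, 0, 0, 3, 0, 0, 0.7, 0, 0, 0, 3, 0, 0, 0.5, 0, 0, 0, 3, 0, 0, 0, 0, 0, 0, 3, 0, 0, 0, 0, 0, 0]}}

```text
clock: 13.7
tool_pos: [0.3932, -0.313, -0.0083]
orientation: [-180.0, 0.0, -3.4]
force: [0.2, -0.5, -1.6]
opening: 0.0359
gripper_force: 30.0
```

Emit:
{"name": "move_arm", "arguments": {"moves": [3, 0, 0, 0.2, 0, 0, 0, 3, 0, 0, 0.12, 0, 0, 0, 3, 0, 0, 0, 0, 0, 0, 3, 0, 0, 0, 0, 0, 0]}}

```text
clock: 14.1
tool_pos: [0.3933, -0.3135, -0.0113]
orientation: [-180.0, -0.0, -3.5]
force: [-1.0, -0.2, -2.7]
opening: 0.0358
gripper_force: 30.0
```

Emit:
{"name": "move_arm", "arguments": {"moves": [3, 0, 0, 0.05, 0, 0, 0, 3, 0, 0, 0, 0, 0, 0, 4.5, 0, 0, 0, 0, 0, 0, 6, 0, 0, 0, 0, 0, 0, 8, 0, 0, 0, 0, 0, 0, 8.7, 0, 0, 0, 0, 0, 0, 8.7, 0, 0, 0, 0, 0, 0, 8.7, 0, 0, 0, 0, 0, 0]}}

```text
clock: 14.9
tool_pos: [0.3933, -0.3135, -0.0118]
orientation: [-180.0, -0.0, -3.5]
force: [-0.6, -0.9, 0.3]
opening: 0.0784
gripper_force: 0.0
```

Emit:
{"name": "move_arm", "arguments": {"moves": [8.7, 0, 0, 0, 0, 0, 0, 8.7, 0, 0, 0, 0, 0, 0, 8.7, 0, 0, 0, 0, 0, 0]}}

```text
clock: 15.2
tool_pos: [0.3933, -0.3135, -0.0118]
orientation: [-180.0, -0.0, -3.5]
force: [-0.2, -0.4, 0.1]
opening: 0.0869
gripper_force: 0.0
```

Emit:
{"name": "move_arm", "arguments": {"moves": [8.7, 0, 0, -1, 0, 0, 0, 8.7, 0, 0, -2, 0, 0, 0, 8.7, 0, 0, -4, 0, 0, 0, 8.7, 0, 0, -4, 0, 0, 0, 8.7, 0, 0, -4, 0, 0, 0, 8.7, 0, 0, -4, 0, 0, 0, 8.7, 0, 0, -4, 0, 0, 0, 8.7, 0, 0, 0, 0, 0, 0]}}

```text
clock: 16.0
tool_pos: [0.3958, -0.3152, 0.225]
orientation: [179.8, -0.6, -3.4]
force: [0.3, -0.8, -0.5]
opening: 0.087
gripper_force: 0.0
```

```bash
python3 - <<'E'
from h import *
im,d=snap('scene'); save('end.png',im); p=cloud('scene',d); x,y,z=p[...,0],p[...,1],p[...,2]
k=(x>.33)&(x<.5)&(y>-.4)&(y<-.23)&(z>.02)&(z<.06); w=p[k]; print(len(w),cv2.minAreaRect((w[:,:2]*1000).astype(np.float32)),np.percentile(w[:,2],[5,50,95]))
E
```

```text
1569 ((404.9306945800781, -311.8324279785156), (49.90034484863281, 130.71974182128906), 83.65318298339844) [0.02507228 0.03538465 0.04004323]
```

View pics/end.png

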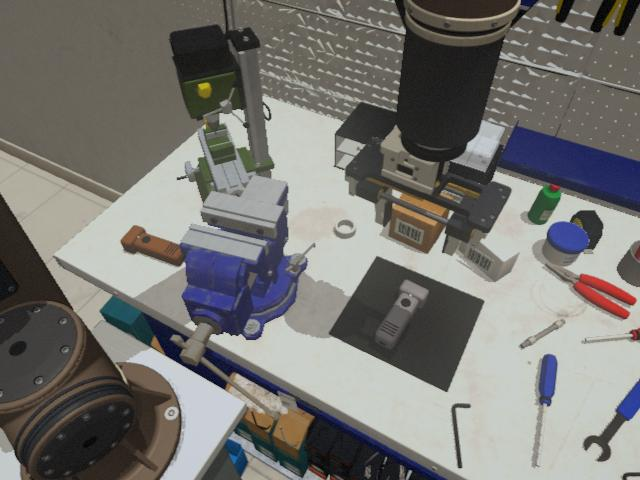

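The scanner lies flat on the mat at (402,312), released, and the cartons have not moved. Before handing in I check its yaw against the tool's, since the rough rectangle suggests about 2–3° of difference.

```bash
python3 - <<'E'
from h import *
def yaw(n,I,box):
    g=cv2.cvtColor(I,cv2.COLOR_RGB2GRAY); u0,u1,v0,v1=box; k=np.zeros_like(g); k[v0:v1,u0:u1]=(g[v0:v1,u0:u1]>65)
    k=cv2.morphologyEx(k,cv2.MORPH_CLOSE,np.ones((5,5)))
    c=max(cv2.findContours(k,0,1)[0],key=cv2.contourArea); f=cv2.drawContours(np.zeros_like(g),[c],-1,1,-1)
    v,u=np.nonzero(f); w=ray(n,np.c_[u,v],.036)[:,:2]; m=w.mean(0); U=np.linalg.svd(w-m,full_matrices=0)[2][0]
    r=cv2.minAreaRect((w*1000).astype(np.float32)); print(n,len(w),m,np.degrees(np.arctan2(U[1],U[0]))%180-180,r)
def cy(fn,I,d):
    p=cloud('scene',d); x,y,z=p[...,0],p[...,1],p[...,2]
    k=(x>.33)&(x<.5)&(y>-.4)&(y<-.23)&(z>.031)&(z<.042); w=p[k][:,:2]; m=w.mean(0)
    U=np.linalg.svd(w-m,full_matrices=0)[2][0]; U*=np.sign(U[0]); V=np.array([-U[1],U[0]])
    s=(w-m)@U; t=(w-m)@V; b=np.linspace(s.min()+.012,s.min()+.09,12); 
    mid=[(np.percentile(t[abs(s-q)<.004],3)+np.percentile(t[abs(s-q)<.004],97))/2 for q in b]
    print(fn,'pca',np.degrees(np.arctan2(U[1],U[0])),'handle',np.degrees(np.arctan2(U[1],U[0])+np.polyfit(b,mid,1)[0]))
z=np.load('scene0.npz'); cy('start',z['im'],z['d']); im,d=snap('scene'); cy('end',im,d)
yaw('scene',z['im'],(362,442,280,350)); yaw('scene',im,(362,442,272,352)); print(ctrl.get_obs()['clock'])
z=np.load('top0.npz'); yaw('top',z['im'],(366,442,245,312))
E
```

```text
start pca -24.89261747554341 handle -24.349974436480284
end pca -3.8847119081393546 handle -3.9226587124775416
scene 1587 [ 0.40611746 -0.32201201] -23.302724871289826 ((403.4229736328125, -324.96954345703125), (55.75927734375, 135.53831481933594), 70.86251068115234)
scene 1642 [ 0.40330277 -0.31555164] -3.017490429008717 ((400.19805908203125, -317.2612609863281), (53.78913497924805, 144.65863037109375), 89.47312927246094)
16.1
top 668 [ 0.41286097 -0.32016819] -24.98199247385267 ((408.82073974609375, -318.1897277832031), (44.44908142089844, 125.48553466796875), 64.32515716552734)
```

The handle-edge fit gives yaw -3.9°, which agrees with the tool's -3.5°, so the aim was right. Handing in.

```bash
python3 -c "
from plant import ctrl
print(ctrl.close_job())"
```

```text
the job is handed in; nothing more can be done
None
```

I held the scanner level and square to the cube carton's label at about 10 cm for just over 2 s, then laid it flat on the mat and let go. The cartons look unmoved, and I handed the job in at about 16 s; no verdict came back.

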